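# Sweep the coat buttons off the light box into their trays

## Robot

A 6-joint arm with a two-finger parallel gripper is mounted at the origin on the work surface. World frame = base frame: x ahead of the robot, y to its left, z up, the work surface at z = 0. Lengths are in m, angles in rad, forces in N, time in s.
With the tool pointing down it reaches from about 0.35 to 0.775 m from the base axis. Payload 5.5 kg.
Tool frame: the origin (TCP) lies between the finger pads; the fingertips stand 19 mm ahead of it and the grasp point (between the pads) is the TCP (env.tcp_to_tips is the distance from the TCP to the fingertips, in m); z points along the fingers, y is the direction in which the jaws open and shut (so a half turn about z gives the same grasp; the last joint's range is limited). The gripper opens to 85 mm and grips with 20 to 120 N. Pads are 22 mm wide; open, the fingers measure 114 mm over their backs; the gripper's body (76 mm by 85 mm) begins 54 mm behind the grasp point. The pads swing forward as they close: fully open they stand 13 mm farther back than shut.
Start: joints at [-1.33, 0.313, 0.046, 1.304, 0, 1.431], TCP at [0.214, -0.534, 0.25] pointing down, gripper open.
Joint ranges: [-2.76, 2.76], [-0.86, 1.69], [-1.03, 1.26], [-2.2, 2.34], [-1.47, 1.5], [-3.14, 3.14]. Speed limits (rad/s): [2.57, 2.57, 3.14, 3.14, 3.14, 3.14].

## Interface

Orientations are given as a unit quaternion [w, x, y, z].
In Python, from workcell import env, eyes, job gives the robot as it stands. The module is installed in compiled form; this text tells all that it offers.
- The arm moves only by the tool move_arm, never from a script. Its argument "commands" is a list of rows, each a list of 3 entries, a list of its own where there are three numbers: the shift along the world's x, y, z as a fraction of full scale, then the turn, a rotation vector about the world's x, y, z as a fraction of full scale, then the gripper command: -1 is shut, 1 is fully open, values between are in proportion. In form: [[[x, y, z], [wx, wy, wz], gripper], ...]. A call has 1 to 5 rows; each row shifts and turns the commanded pose from where the row before left it; what a row does not reach is not made up. Full scale, the value 1, is 0.04 m for a shift and 8 degrees for a turn. A row lasts 1/10 s, in which the tool goes at most 50 mm and 8.59 degrees, less where a joint would pass 70% of its speed; a pose out of reach is approached as far as the arm can. A call with a number of a shift or a turn outside -1 to 1 is refused whole. A call with a gripper value outside its range is refused whole. The fingers move at their own pace and stop on an object; "newtons" is the grip in N (left out, the last holds). Time passes only in rows, so rows that do not move let the fingers close. It gives the time, the measured TCP pose, the force and the opening at its end, in the units of the state.
- env.get_state(): the state, without advancing time (a new reading comes with each control period).
- eyes.read_camera(name): name is "side" or "top"; returns a dict with "frame" (384x512x3 uint8, red, green, blue), "mtx" (3x3 intrinsics, pixels), "k1" (the pictures are not rectified: a ray, as slopes to the right and down, at radius r is drawn at 1 + k1 r^2 times it, then the intrinsics apply), "camera_from_world" (4x4, takes a point from world to camera coordinates). Camera axes: x right, y down, z forward; pixel columns grow to the right and rows downward; lengths in m; the calibration is good to about 2 mm. A picture is of the moment at which its call begins. There is no depth.
- job.hand_in(): hands the job in, once; it reports no verdict.
The state is a dict: "clock": time; "joint_pos": joint angles; "qvel": joint speeds; "tau": joint torques, N m; "tcp_pos": TCP position; "orientation": TCP orientation; "wrist_force": force on the tool from outside, world axes, zero at the start; "ft_torque": the same for the moment, N m; "finger_gap": finger opening in m.
Only numpy, scipy, OpenCV 4.12 (cv2) and the standard library are available. Lean on these libraries where they do the work, as an engineer would, in place of code of your own. Each camera call takes 0.05 s, during which the arm holds its last target.

## Task

Clear the light box for tracing: with the tips of the closed fingers, sweep the yellow buttons across its top and over the edge into the yellow tray, and the blue buttons into the blue tray. Only push the buttons along the surface, do not pick them up, and leave the two thread spools standing where they are and everything else undisturbed.

Things in the scene. Friction and masses are not known exactly. Their poses are not given: they have to be found in the camera images.
- lightbox: tracing light box with a flush white top in a grey frame, fixed to the table: 270 mm along its x, 300 mm along its y, 24 mm high, flat and smooth all over; origin at the centre of its underside, so its top is 24 mm above the origin and its tray-side edges lie at y = +150 and -150 mm in its own frame
- tray_yellow: yellow open tray, fixed in place: outside 260 mm along its x, 110 mm along its y, 18 mm high, walls and floor 4 mm; origin at the centre of its underside, axes parallel to the light box's. It stands against the light box's left (+y) or right (-y) edge with a 2 mm gap, its rim 6 mm below the light box's top
- tray_blue: blue open tray, fixed in place: outside 260 mm along its x, 110 mm along its y, 18 mm high, walls and floor 4 mm; origin at the centre of its underside, axes parallel to the light box's. It stands against the light box's left (+y) or right (-y) edge with a 2 mm gap, its rim 6 mm below the light box's top
- button_yellow1: loose yellow coat button, a flat disc 30 mm across and 8 mm thick, 10 to 14 g, lying flat on the light box; origin at the centre of the disc (4 mm above the surface it lies on), z along its axis
- button_yellow2: loose yellow coat button, a flat disc 30 mm across and 8 mm thick, 10 to 14 g, lying flat on the light box; origin at the centre of the disc (4 mm above the surface it lies on), z along its axis
- button_blue1: loose blue coat button, a flat disc 30 mm across and 8 mm thick, 10 to 14 g, lying flat on the light box; origin at the centre of the disc (4 mm above the surface it lies on), z along its axis
- button_blue2: loose blue coat button, a flat disc 30 mm across and 8 mm thick, 10 to 14 g, lying flat on the light box; origin at the centre of the disc (4 mm above the surface it lies on), z along its axis
- spool_red: loose thread spool wound with red thread, 24 mm across and 40 mm tall, about 35 g, standing upright on the light box between the buttons; origin at the centre of its underside. To be left standing where it is
- spool_green: loose thread spool wound with green thread, 24 mm across and 40 mm tall, about 35 g, standing upright on the light box between the buttons; origin at the centre of its underside. To be left standing where it is
- tape_roll: loose green tape roll lying flat on the table to the left of the trays, 96 mm across, 25 mm high; origin at the centre of its underside
- tape_measure: loose grey tape measure on the table to the right of the trays, 66 x 62 x 34 mm; origin at the centre of its underside
- shears: loose fabric shears lying flat beyond the light box, about 225 mm long, 13 mm high; origin near the pivot
- pin_jar: loose glass pin jar with a white cap on the table to the right of the trays, 56 mm across, 62 mm tall; origin at the centre of its underside
- pencil_mug: loose white mug on the table to the left of the trays, 76 mm across, 88 mm tall; origin at the centre of its underside

How it is judged:
At the end, for the whole second after the job is handed in: Both yellow buttons lie at rest within the walls of the yellow tray and both blue ones within the walls of the blue tray, down inside it (centre less than 20 mm above the tray's underside; lying flat in the tray it is 8 mm above); both spools still stand upright within 15 mm of where they were (x of button_yellow1 in the frame of tray_yellow between -0.126 and 0.126 m and y of button_yellow1 in the frame of tray_yellow between -0.051 and 0.051 m and z of each of button_yellow1, button_yellow2 in the frame of tray_yellow below 0.02 m and linear speed of each of button_yellow1, button_yellow2, button_blue1, button_blue2 below 0.02 m/s and x of button_yellow2 in the frame of tray_yellow between -0.126 and 0.126 m and y of button_yellow2 in the frame of tray_yellow between -0.051 and 0.051 m and x of button_blue1 in the frame of tray_blue between -0.126 and 0.126 m and y of button_blue1 in the frame of tray_blue between -0.051 and 0.051 m and z of each of button_blue1, button_blue2 in the frame of tray_blue below 0.02 m and x of button_blue2 in the frame of tray_blue between -0.126 and 0.126 m and y of button_blue2 in the frame of tray_blue between -0.051 and 0.051 m and angle between each of spool_red, spool_green's own z axis and vertical below 0.3 rad and distance of each of spool_red, spool_green from where it was at the start of the episode below 0.015 m); the robot touches nothing.
It fails at once if a button is lifted: its centre rises more than 12 mm above where it lay on the light box (z of any of button_yellow1, button_yellow2, button_blue1, button_blue2 in the frame of lightbox above 0.04 m).
It fails at once if a thread spool is shifted more than 15 mm or tipped over (distance of any of spool_red, spool_green from where it was at the start of the episode above 0.015 m or angle between any of spool_red, spool_green's own z axis and vertical above 0.5 rad).
It fails at once if another thing on the table is shifted more than 20 mm (distance of any of tape_roll, tape_measure, shears, pin_jar, pencil_mug from where it was at the start of the episode above 0.02 m).
It also fails if it takes over 64 s, if anything falls off the work surface, if the arm or the gripper's body presses on something with over 40 N, if the wrist force passes 120 N, or if a joint passes its speed limit or range.

## Working session

There is one attempt and no reset: what is moved stays moved. The work goes in short steps, Python scripts to look and compute and a tool call to move; the robot and the scene stay as the last step left them, time stands still between calls to the robot, and variables do not carry over. Pictures are saved under pics/ and viewed, and the job is handed in when it is done.

Besides the shell and the picture viewer there is one more tool, called after ">>>" as name(argument=value, ...) on one line, values as JSON. move_arm: Moves the arm, as the interface text tells. Its arguments: {"type":"object","properties":{"commands":{"type":"array","items":{"type":"array"}},"newtons":{"type":"number"}},"required":["commands"]}

```bash
mkdir -p pics; cat > h.py <<'E'
import numpy as np, cv2
from workcell import env, eyes, job
def shot(n,fn=None):
    c=eyes.read_camera(n)
    if fn: cv2.imwrite('pics/'+fn,c['frame'][:,:,::-1])
    return c
def toplane(c,uv,z):
    K=np.array(c['mtx']);k1=c['k1'];T=np.array(c['camera_from_world'])
    uv=np.atleast_2d(uv).astype(float)
    n=cv2.undistortPoints(uv.reshape(-1,1,2),K,np.array([k1,0,0,0,0.])).reshape(-1,2)
    d=np.c_[n,np.ones(len(n))]@T[:3,:3]; o=-T[:3,:3].T@T[:3,3]
    return o+d*((z-o[2])/d[:,2])[:,None]
def proj(c,p):
    K=np.array(c['mtx']);T=np.array(c['camera_from_world'])
    r=cv2.projectPoints(np.atleast_2d(p).astype(float),cv2.Rodrigues(T[:3,:3])[0],T[:3,3],K,np.array([c['k1'],0,0,0,0.]))[0]
    return r.reshape(-1,2)
E
python3 - <<'E'
from h import *
s=env.get_state();print(s)
for n in ['top','side']:
    c=shot(n,n+'0.png');T=np.array(c['camera_from_world']);print(c['mtx'],c['k1'],-T[:3,:3].T@T[:3,3],T[2,:3])
E
```

```text
{'clock': 0.0, 'joint_pos': array([-1.32958802e+00,  3.13981708e-01,  4.49681581e-02,  1.30363431e+00,
       -2.68714489e-05,  1.43119953e+00]), 'qvel': array([ 0.00124281,  0.0006304 , -0.00148508, -0.00100951,  0.00028656,
        0.00037547]), 'tau': array([-1.01956930e-04, -4.80625927e+01,  2.98534673e+01,  1.92697509e-02,
       -1.49789835e-04, -2.50754425e-06]), 'tcp_pos': array([ 0.2135748 , -0.53332819,  0.24941508]), 'orientation': array([-9.23891629e-04,  9.81927706e-01,  1.89254121e-01, -6.04325166e-05]), 'wrist_force': array([-0.30331962,  1.17949114,  0.26706086]), 'ft_torque': array([0.02132751, 0.01942207, 0.00634276]), 'finger_gap': 0.08544907353840718}
[[377.48290366   0.         255.52011004]
 [  0.         377.48290366 193.77634662]
 [  0.           0.           1.        ]] 0.0385045351865867 [0.36250637 0.01539318 1.12475873] [ 0.20476703 -0.00599659 -0.97879237]
[[356.32476863   0.         250.46098247]
 [  0.         356.32476863 197.36734257]
 [  0.           0.           1.        ]] 0.016735616216152972 [ 0.39032685 -0.9781444   0.63811652] [ 0.19229401  0.84753042 -0.49468698]
```

View pics/top0.png

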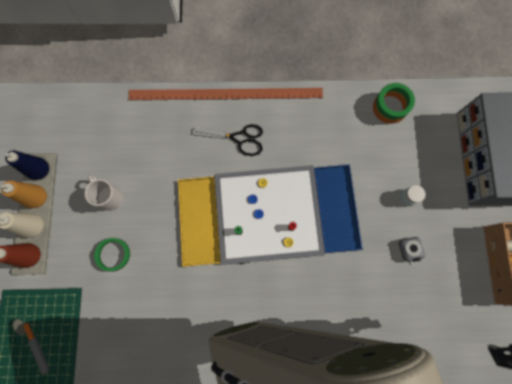

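View pics/side0.png

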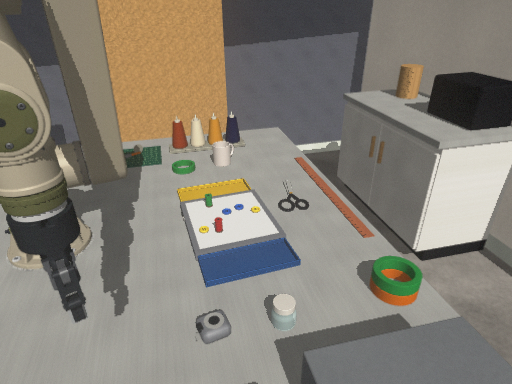

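The top view shows the yellow tray on the left (+y) of the light box and the blue tray on the right (-y). The yellow buttons are at (262,183) and (288,242), the blue ones at (252,199) and (258,214). The green spool is at (238,230) and the red one at (292,226).

```bash
cat > m.py <<'E'
from h import *
def blobs(c,n,show=True):
    hsv=cv2.cvtColor(c['frame'],cv2.COLOR_RGB2HSV)
    R={'Y':((20,110,110),(34,255,255)),'B':((105,110,50),(125,255,255)),'R':((0,130,60),(8,255,255)),'G':((50,110,30),(90,255,255))}
    out=[]
    for k,(a,b) in R.items():
        m=cv2.inRange(hsv,a,b)
        N,l,st,ce=cv2.connectedComponentsWithStats(m)
        for i in range(1,N):
            if st[i,4]>=15: out.append((k,ce[i],st[i],l==i))
    return out
E
python3 - <<'E'
from m import *
for n in ['top','side']:
    c=shot(n)
    for k,ce,st,m in blobs(c,n):
        z={'Y':.03,'B':.03,'R':.06,'G':.06}[k]
        if st[4]<2000: print(n,k,ce.round(1),st,toplane(c,ce,z).round(4))
        if st[4]>600 and n=='top':
            r=cv2.minAreaRect(np.argwhere(m)[:,::-1].astype(np.float32));print(k,'tray',toplane(c,cv2.boxPoints(r),.018).round(4))
c=shot('top')
g=c['frame'][150:280,170:370,::-1]
cv2.imwrite('pics/z0.png',cv2.resize(g,None,fx=4,fy=4,interpolation=cv2.INTER_CUBIC))
E
```

```text
Y tray [[0.6428 0.2496 0.018 ]
 [0.6496 0.1364 0.018 ]
 [0.3902 0.1164 0.018 ]
 [0.3845 0.2243 0.018 ]]
top Y [262.  182.5] [258 179   9   8  60] [[ 0.6256 -0.0111  0.03  ]]
top Y [287.9 241.9] [284 238   9   9  65] [[ 0.4485 -0.0825  0.03  ]]
B tray [[ 0.6704 -0.1708  0.018 ]
 [ 0.6832 -0.2789  0.018 ]
 [ 0.4279 -0.2935  0.018 ]
 [ 0.4161 -0.1904  0.018 ]]
top B [252.1 198.8] [248 195   9   8  52] [[0.5764 0.0189 0.03  ]]
top B [258.2 213.6] [254 210   9   8  57] [[0.5322 0.0018 0.03  ]]
top R [291.8 225.8] [289 223   7   7  38] [[ 0.4911 -0.0926  0.06  ]]
top R [ 21.1 254.7] [  0 244  40  23 699] [[0.4236 0.6541 0.06  ]]
R tray [[0.4577 0.7413 0.018 ]
 [0.4554 0.6328 0.018 ]
 [0.3933 0.6261 0.018 ]
 [0.3958 0.7333 0.018 ]]
top G [394.8 100.8] [377  84  37  35 612] [[ 0.8661 -0.4157  0.06  ]]
G tray [[ 0.885  -0.3569  0.018 ]
 [ 0.9685 -0.4418  0.018 ]
 [ 0.887  -0.508   0.018 ]
 [ 0.8056 -0.4235  0.018 ]]
top G [237.7 230. ] [235 227   6   7  30] [[0.4815 0.0607 0.06  ]]
top G [110.6 254.2] [ 95 239  34  32 334] [[0.4202 0.4123 0.06  ]]
G tray [[0.3328 0.7251 0.018 ]
 [0.3274 0.5064 0.018 ]
 [0.0854 0.484  0.018 ]
 [0.0925 0.6917 0.018 ]]
side Y [212.4 189.2] [177 178  74  24 900] [[0.5082 0.1583 0.03  ]]
side Y [255.1 208.9] [251 206   9   7  45] [[ 0.6237 -0.0143  0.03  ]]
side Y [203.6 228.9] [199 226  10   7  55] [[ 0.4467 -0.0849  0.03  ]]
side B [238.6 206.2] [235 204   8   6  36] [[0.5749 0.0166 0.03  ]]
side B [226.3 211. ] [222 209   9   5  34] [[ 0.5304 -0.0021  0.03  ]]
side R [178.5 135.9] [173 122  14  26 265] [[0.4219 0.6767 0.06  ]]
side R [218.3 224.3] [215 218   7  14  81] [[ 0.4881 -0.1169  0.06  ]]
side G [183.  166.4] [172 160  22  14 202] [[0.4179 0.3198 0.06  ]]
side G [208.2 199.3] [205 194   7  12  53] [[0.4791 0.0363 0.06  ]]
side G [397.  275.4] [ 373  256   49   40 1182] [[ 0.8598 -0.4367  0.06  ]]
```

View pics/z0.png

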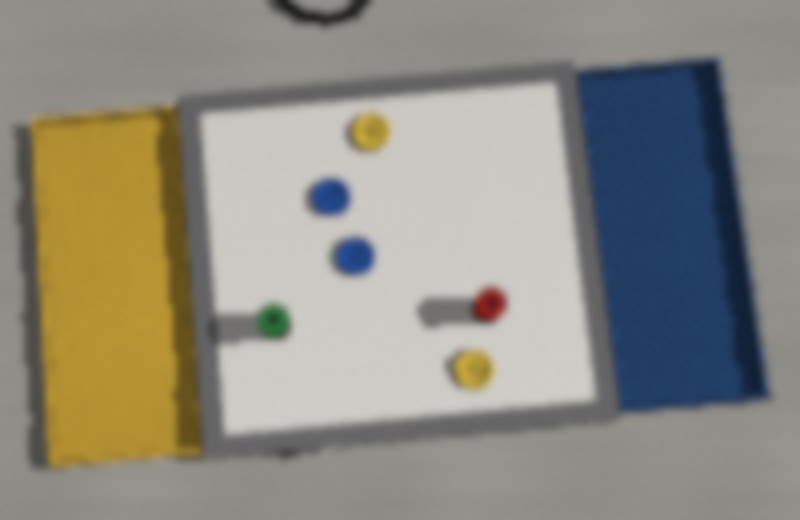

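```bash
python3 - <<'E'
from m import *
c=shot('top')
z=np.array([[183,98],[573,62],[616,415],[207,455]])/4+[170,150]
P=toplane(c,z-.375,.024)[:,:2];print(P.round(4))
ctr=P.mean(0);print('ctr',ctr,'len',[np.linalg.norm(P[i]-P[i-1]).round(4) for i in range(4)])
for a,b in((3,0),(2,1)): d=P[b]-P[a];print(np.degrees(np.arctan2(d[1],d[0])))
for a,b in((1,0),(2,3)): d=P[b]-P[a];print(np.degrees(np.arctan2(-d[0],d[1])))
yaw=np.radians(4.8)
R=np.array([[np.cos(yaw),-np.sin(yaw)],[np.sin(yaw),np.cos(yaw)]])
for n,p in dict(Y1=(.6247,-.0127),Y2=(.4476,-.0837),B1=(.5757,.0178),B2=(.5313,-.0002),red=(.4905,-.0922),gr=(.4809,.0604)).items():
    print(n,(R.T@(np.array(p)-ctr)).round(4))
print(toplane(c,[[291.8,225.8],[237.7,230]],.064))
E
```

```text
[[ 0.6549  0.1286]
 [ 0.6789 -0.1662]
 [ 0.4147 -0.1848]
 [ 0.3906  0.1094]]
ctr [ 0.53477666 -0.02825909] len [np.float64(0.265), np.float64(0.2957), np.float64(0.2648), np.float64(0.2952)]
4.144088993520988
4.046458665309072
4.652536790099803
4.687652919835706
Y1 [0.0909 0.008 ]
Y2 [-0.0915 -0.048 ]
B1 [0.0446 0.0425]
B2 [-0.0011  0.0283]
red [-0.0495 -0.06  ]
gr [-0.0463  0.0929]
[[ 0.49072636 -0.09204409  0.064     ]
 [ 0.48104098  0.06054905  0.064     ]]
```

>>> move_arm(commands=[[[0.5, 0.9, 0], [0, 0, 1], -1], [[0.5, 0.9, 0], [0, 0, 1], -1], [[0.5, 0.9, 0], [0, 0, 1], -1], [[0.5, 0.9, 0], [0, 0, 1], -1], [[0.5, 0.9, 0], [0, 0, 1], -1]], newtons=40)

```text
clock: 0.8
tcp_pos: [0.3142, -0.3524, 0.2503]
orientation: [0.0, 0.857, 0.516, 0.0]
wrist_force: [0.7, 0.1, 0.4]
finger_gap: 0.0124
```

>>> move_arm(commands=[[[0.5, 0.9, -0.5], [0, 0, 1], -1], [[0.5, 0.9, -0.5], [0, 0, 1], -1], [[0.5, 0.9, -0.5], [0, 0, 1], -1], [[0.5, 0.9, -0.5], [0, 0, 1], -1], [[0.5, 0.9, -0.5], [0, 0, 0], -1]])

```text
clock: 1.3
tcp_pos: [0.4143, -0.1724, 0.1499]
orientation: [0.001, 0.682, 0.731, 0.0]
wrist_force: [0.4, -0.6, 0.1]
finger_gap: 0.0003
```

>>> move_arm(commands=[[[0.45, 0.6, -0.6], [0, 0, 0], -1], [[0.45, 0.55, -0.6], [0, 0, 0], -1], [[0, 0, -0.5], [0, 0, 0], -1], [[0, 0, 0], [0, 0, 0], -1]])

```text
clock: 1.7
tcp_pos: [0.448, -0.1261, 0.0799]
orientation: [-0.002, 0.682, 0.731, -0.001]
wrist_force: [0.0, 0.5, 0.2]
finger_gap: 0.0002
```

```bash
cat > look.py <<'E'
import sys
from m import *
t=sys.argv[1]
for n,(a,b,e,f) in {'top':(140,290,160,370),'side':(165,290,150,310)}.items():
    c=shot(n); g=c['frame'][a:b,e:f,::-1]
    cv2.imwrite(f'pics/{t}_{n}.png',cv2.resize(g,None,fx=3.8,fy=3.8,interpolation=cv2.INTER_CUBIC))
    for k,ce,st,m in blobs(c,n):
        if st[4]<120 and e<ce[0]<f and a<ce[1]<b: print(n,k,ce.round(0),st[4],toplane(c,ce,.03 if k in 'YB' else (.064 if n=='top' else .044)).round(4)[0])
print(env.get_state()['tcp_pos'])
E
python3 look.py a
```

```text
top Y [262. 182.] 60 [ 0.6256 -0.0111  0.03  ]
top Y [287. 242.] 32 [ 0.4482 -0.0809  0.03  ]
top Y [205. 262.] 69 [0.3945 0.1554 0.03  ]
top B [252. 199.] 51 [0.5762 0.0191 0.03  ]
top B [258. 214.] 57 [0.5322 0.0018 0.03  ]
top R [292. 226.] 38 [ 0.4906 -0.0922  0.064 ]
top G [238. 230.] 29 [0.481 0.06  0.064]
side Y [182. 193.] 91 [0.3992 0.1566 0.03  ]
side Y [255. 209.] 44 [ 0.6236 -0.0147  0.03  ]
side Y [203. 230.] 26 [ 0.4434 -0.0915  0.03  ]
side B [239. 206.] 37 [0.575  0.0166 0.03  ]
side B [226. 211.] 36 [ 0.5301 -0.0019  0.03  ]
side R [218. 224.] 84 [ 0.4909 -0.0923  0.044 ]
[ 0.44939481 -0.12776349  0.08243887]
```

View pics/a_side.png

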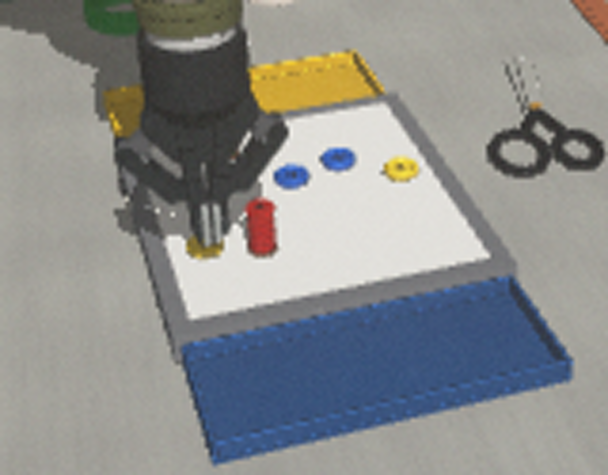

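View pics/a_top.png

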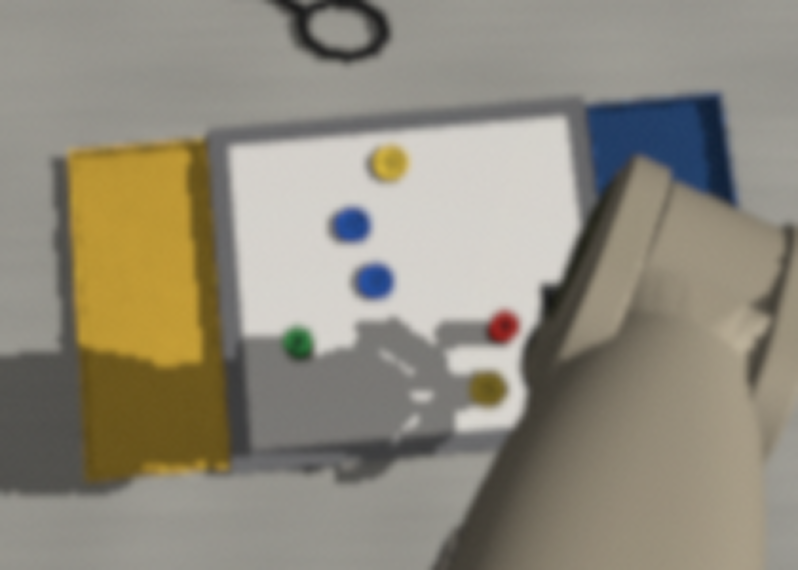

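The closed gripper's linkage sticks out sideways at spool height. I'll turn 90° so it lies along the push direction, clear of the spools.

>>> move_arm(commands=[[[0, 0, 0.5], [0, 0, 1], -1], [[0, 0, 0], [0, 0, 1], -1], [[0, 0, 0], [0, 0, 1], -1], [[0, 0, 0], [0, 0, 1], -1], [[0, 0, 0], [0, 0, 1], -1]])

```text
clock: 2.3
tcp_pos: [0.4504, -0.1291, 0.1042]
orientation: [0.002, 0.39, 0.921, -0.0]
wrist_force: [0.1, 0.9, -0.2]
finger_gap: 0.0002
```

>>> move_arm(commands=[[[0, 0, 0], [0, 0, 1], -1], [[0, 0, 0], [0, 0, 1], -1], [[0, 0, 0], [0, 0, 1], -1], [[0, 0, 0], [0, 0, 1], -1], [[0, 0, 0], [0, 0, 1], -1]])

```text
clock: 2.8
tcp_pos: [0.4503, -0.1291, 0.1041]
orientation: [0.001, 0.052, 0.999, -0.001]
wrist_force: [0.6, -0.1, 0.1]
finger_gap: -0.0
```

>>> move_arm(commands=[[[0, 0, 0], [0, 0, 1], -1], [[0, 0, 0], [0, 0, 0.3], -1], [[0, -0.05, -0.5], [0, 0, 0], -1], [[0, 0, 0], [0, 0, 0], -1]])

```text
clock: 3.2
tcp_pos: [0.449, -0.1305, 0.0823]
orientation: [-0.0, -0.036, 0.999, 0.0]
wrist_force: [-1.2, -0.1, 0.3]
finger_gap: -0.0001
```

```bash
python3 look.py b; python3 -c "
from workcell import env
s=env.get_state();print(s['joint_pos'],s['orientation'])"
```

```text
top Y [262. 182.] 60 [ 0.6256 -0.0111  0.03  ]
top Y [286. 243.] 19 [ 0.4451 -0.0763  0.03  ]
top Y [205. 262.] 66 [0.3944 0.1556 0.03  ]
top B [252. 199.] 52 [0.5764 0.0189 0.03  ]
top B [258. 214.] 57 [0.5322 0.0018 0.03  ]
top R [292. 226.] 38 [ 0.4906 -0.0922  0.064 ]
top G [238. 230.] 29 [0.481 0.06  0.064]
side Y [255. 209.] 43 [ 0.6237 -0.0143  0.03  ]
side Y [203. 230.] 27 [ 0.4437 -0.0912  0.03  ]
side B [239. 206.] 37 [0.575  0.0166 0.03  ]
side B [226. 211.] 35 [ 0.53   -0.0019  0.03  ]
side R [218. 224.] 83 [ 0.4909 -0.0927  0.044 ]
[ 0.44969047 -0.13048604  0.08331544]
[-4.54186237e-01  2.32790210e-01 -5.00273622e-01  8.37214541e-01
  1.28322232e-04 -5.26402074e-01] [ 2.58680749e-04 -3.61000882e-02  9.99348144e-01 -6.53460032e-05]
```

View pics/b_side.png

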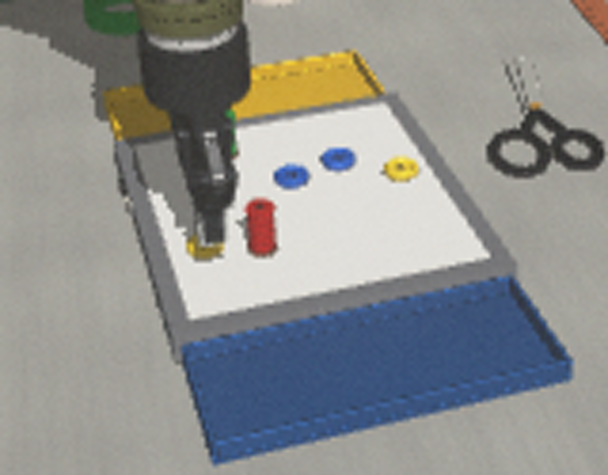

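Linkage now runs along the push direction, with clear space to the red spool. Next is lowering the tool, then pushing Y2.

>>> move_arm(commands=[[[0, 0, -0.5], [0, 0, 0], -1], [[0, 0, -0.42], [0, 0, 0], -1], [[0, 0, 0], [0, 0, 0], -1]])

```text
clock: 3.6
tcp_pos: [0.4488, -0.1296, 0.045]
orientation: [-0.001, -0.037, 0.999, 0.001]
wrist_force: [-1.4, 0.5, -0.3]
finger_gap: -0.0002
```

>>> move_arm(commands=[[[-0.03, 0.4, 0], [0, 0, 0], -1], [[-0.03, 0.4, 0], [0, 0, 0], -1], [[-0.04, 0.5, 0], [0, 0, 0], -1], [[-0.04, 0.5, 0], [0, 0, 0], -1]])

```text
clock: 4.0
tcp_pos: [0.445, -0.0577, 0.0472]
orientation: [0.001, -0.036, 0.999, -0.0]
wrist_force: [0.1, 0.2, -0.5]
finger_gap: 0.0
```

```bash
python3 look.py c; python3 -c "
from workcell import env
s=env.get_state();print(s['wrist_force'])"
```

```text
top Y [262. 182.] 60 [ 0.6256 -0.0111  0.03  ]
top B [252. 199.] 51 [0.5762 0.0191 0.03  ]
top B [258. 214.] 57 [0.5322 0.0018 0.03  ]
top G [238. 230.] 27 [0.4817 0.0601 0.064 ]
side Y [255. 209.] 44 [ 0.6237 -0.0139  0.03  ]
side B [239. 206.] 37 [0.575  0.0166 0.03  ]
side B [226. 211.] 34 [ 0.5304 -0.0021  0.03  ]
side R [218. 224.] 82 [ 0.491  -0.0928  0.044 ]
side G [209. 200.] 46 [0.4826 0.0593 0.044 ]
[ 0.44414877 -0.05646088  0.04687414]
[-0.54367366 -1.15047883 -0.20006945]
```

View pics/c_side.png

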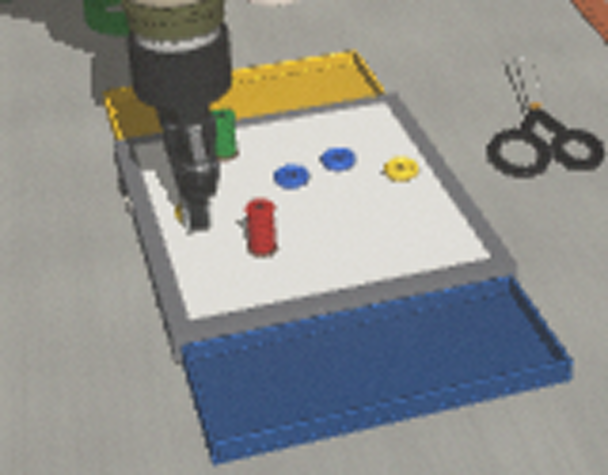

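View pics/c_top.png

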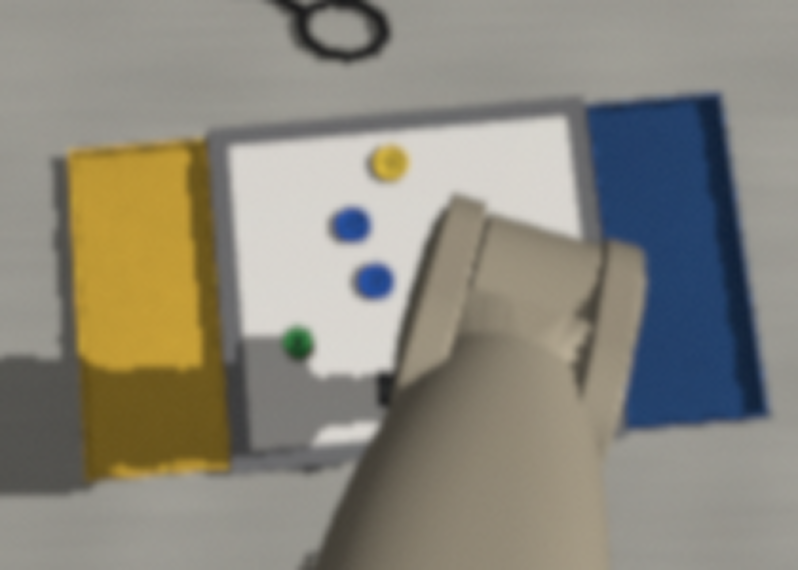

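>>> move_arm(commands=[[[-0.04, 0.5, 0], [0, 0, 0], -1], [[-0.04, 0.5, 0], [0, 0, 0], -1], [[-0.04, 0.5, 0], [0, 0, 0], -1]])

```text
clock: 4.4
tcp_pos: [0.4404, 0.0018, 0.0468]
orientation: [0.001, -0.036, 0.999, -0.0]
wrist_force: [0.1, -0.5, 0.5]
finger_gap: -0.0002
```

```bash
python3 look.py d
```

```text
top Y [262. 182.] 60 [ 0.6256 -0.0111  0.03  ]
top B [253. 197.] 24 [0.5809 0.0162 0.03  ]
side Y [255. 209.] 43 [ 0.6238 -0.0135  0.03  ]
side B [239. 206.] 36 [0.5749 0.0166 0.03  ]
side B [226. 211.] 35 [ 0.53   -0.0019  0.03  ]
side R [218. 224.] 82 [ 0.4911 -0.0925  0.044 ]
side G [208. 199.] 59 [0.4813 0.064  0.044 ]
[0.4396832  0.0029224  0.04655757]
```

View pics/d_side.png

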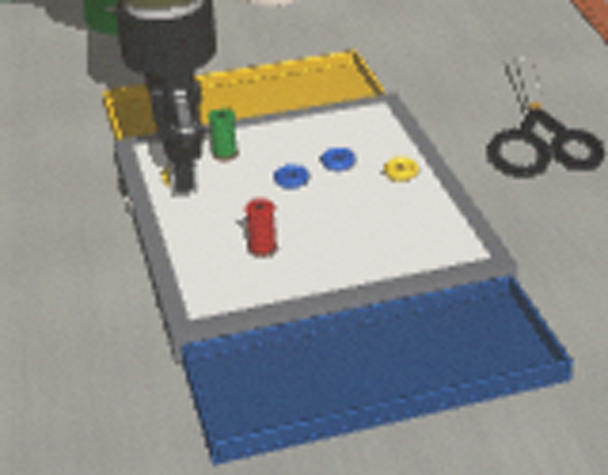

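>>> move_arm(commands=[[[-0.04, 0.5, 0], [0, 0, 0], -1], [[-0.04, 0.5, 0], [0, 0, 0], -1], [[-0.04, 0.5, 0], [0, 0, 0], -1], [[-0.03, 0.4, 0], [0, 0, 0], -1], [[-0.03, 0.4, 0], [0, 0, 0], -1]])

```text
clock: 5.0
tcp_pos: [0.4333, 0.0937, 0.0464]
orientation: [0.001, -0.036, 0.999, -0.0]
wrist_force: [0.1, 0.4, -0.4]
finger_gap: 0.0001
```

>>> move_arm(commands=[[[-0.03, 0.4, 0], [0, 0, 0], -1], [[-0.03, 0.4, 0], [0, 0, 0], -1], [[0, 0, 0], [0, 0, 0], -1]])

```text
clock: 5.3
tcp_pos: [0.4308, 0.1264, 0.0463]
orientation: [0.001, -0.038, 0.999, 0.0]
wrist_force: [0.7, -0.0, -0.3]
finger_gap: 0.0001
```

```bash
python3 look.py e
```

```text
top Y [262. 182.] 60 [ 0.6256 -0.0111  0.03  ]
top B [252. 199.] 52 [0.5764 0.0189 0.03  ]
top B [258. 214.] 57 [0.5322 0.0018 0.03  ]
top R [292. 226.] 38 [ 0.4906 -0.0922  0.064 ]
top G [238. 230.] 30 [0.481  0.0605 0.064 ]
side Y [255. 209.] 43 [ 0.6238 -0.0135  0.03  ]
side B [239. 206.] 36 [0.5749 0.0166 0.03  ]
side B [226. 211.] 35 [ 0.53   -0.0019  0.03  ]
side R [218. 224.] 81 [ 0.4911 -0.0929  0.044 ]
side G [208. 199.] 53 [0.4815 0.0645 0.044 ]
[0.43055564 0.12546429 0.04603143]
```

View pics/e_side.png

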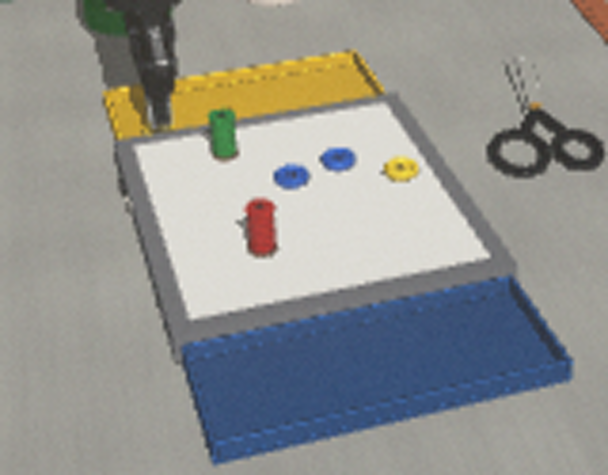

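View pics/e_top.png

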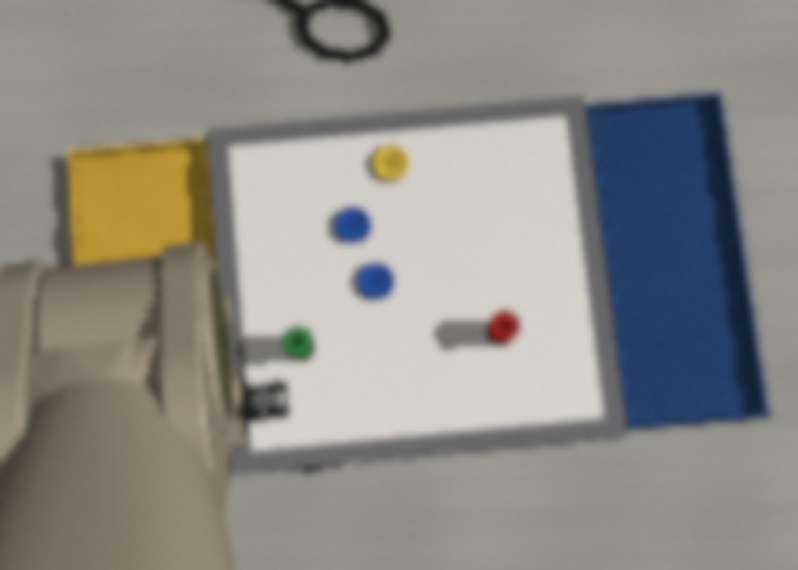

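>>> move_arm(commands=[[[0, 0, 0.8], [0, 0, 0], -1], [[0, 0, 0.8], [0, 0, 0], -1], [[0.8, -0.7, 0], [0, 0, 0], -1], [[0.8, -0.7, 0], [0, 0, 0], -1], [[0.8, -0.65, 0], [0, 0, 0], -1]])

```text
clock: 5.9
tcp_pos: [0.5273, 0.0417, 0.1105]
orientation: [0.001, -0.036, 0.999, -0.0]
wrist_force: [0.8, 0.2, 0.4]
finger_gap: 0.0003
```

```bash
python3 look.py f
```

```text
top R [292. 226.] 38 [ 0.4906 -0.0922  0.064 ]
side Y [255. 209.] 44 [ 0.6237 -0.0139  0.03  ]
side B [239. 206.] 37 [0.575  0.0166 0.03  ]
side B [226. 211.] 34 [ 0.5304 -0.0021  0.03  ]
side R [218. 224.] 82 [ 0.491  -0.0928  0.044 ]
side G [208. 199.] 56 [0.4817 0.0643 0.044 ]
[0.53071412 0.03954515 0.11028155]
```

View pics/f_top.png

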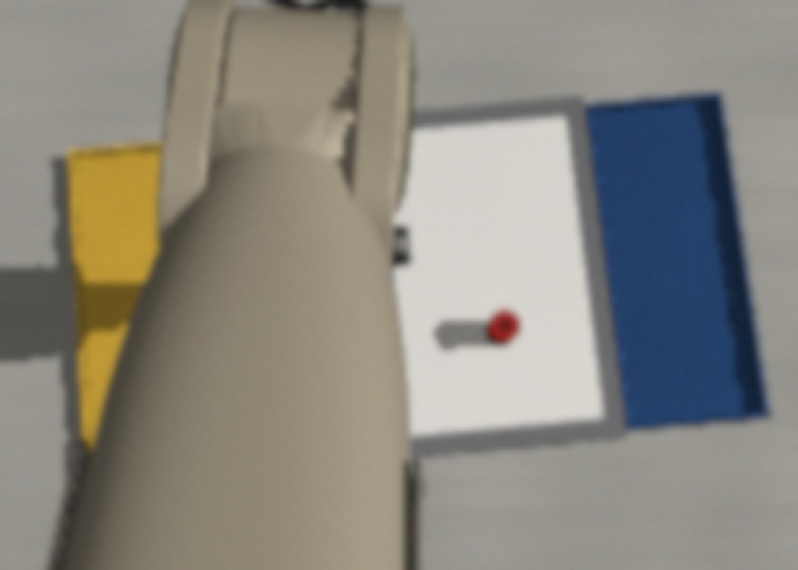

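View pics/f_side.png

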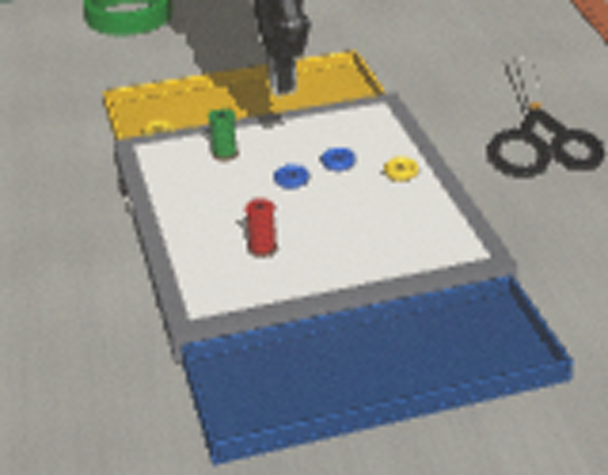

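Y2 lies in the yellow tray (side view, 158,127). The tool comes down behind B2 next.

>>> move_arm(commands=[[[-0.05, 0.1, -0.8], [0, 0, 0], -1], [[0, 0, -0.8], [0, 0, 0], -1], [[0, 0, 0], [0, 0, 0], -1]])

```text
clock: 6.3
tcp_pos: [0.5238, 0.0471, 0.0444]
orientation: [0.0, -0.036, 0.999, -0.0]
wrist_force: [0.7, -0.2, -0.2]
finger_gap: -0.0002
```

```bash
python3 look.py g
```

```text
top Y [265. 183.] 17 [ 0.6249 -0.0195  0.03  ]
top R [292. 226.] 38 [ 0.4906 -0.0922  0.064 ]
side Y [255. 209.] 44 [ 0.6238 -0.0139  0.03  ]
side B [239. 206.] 37 [0.575  0.0166 0.03  ]
side B [226. 211.] 35 [ 0.53   -0.0019  0.03  ]
side R [218. 224.] 81 [ 0.4908 -0.093   0.044 ]
side G [208. 199.] 59 [0.4813 0.064  0.044 ]
[0.52295257 0.0474529  0.0452488 ]
```

View pics/g_side.png

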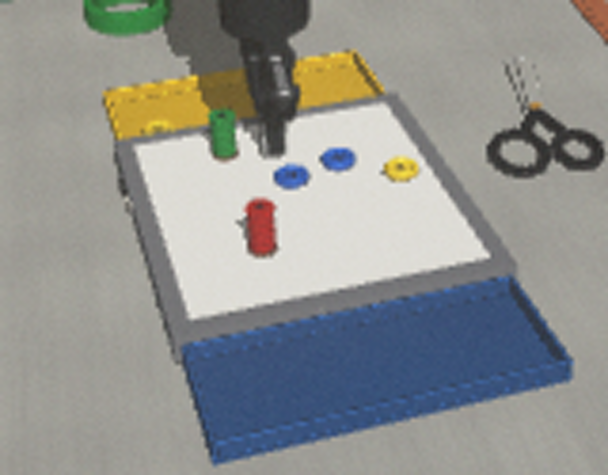

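>>> move_arm(commands=[[[0.12, -0.15, 0], [0, 0, 0], -1], [[0.03, -0.4, 0], [0, 0, 0], -1], [[0.04, -0.5, 0], [0, 0, 0], -1], [[0.04, -0.5, 0], [0, 0, 0], -1]])

```text
clock: 6.8
tcp_pos: [0.5332, -0.0149, 0.046]
orientation: [0.0, -0.037, 0.999, -0.0]
wrist_force: [-0.2, 0.4, 0.2]
finger_gap: 0.0003
```

```bash
python3 look.py i
```

```text
side Y [255. 209.] 44 [ 0.6237 -0.0139  0.03  ]
side B [239. 206.] 37 [0.575  0.0166 0.03  ]
side B [230. 218.] 45 [ 0.5336 -0.0436  0.03  ]
side R [218. 224.] 82 [ 0.491  -0.0928  0.044 ]
side G [180. 169.] 116 [0.4066 0.3325 0.044 ]
side G [208. 199.] 61 [0.4812 0.0641 0.044 ]
[ 0.53373957 -0.01634672  0.04608582]
```

View pics/i_side.png

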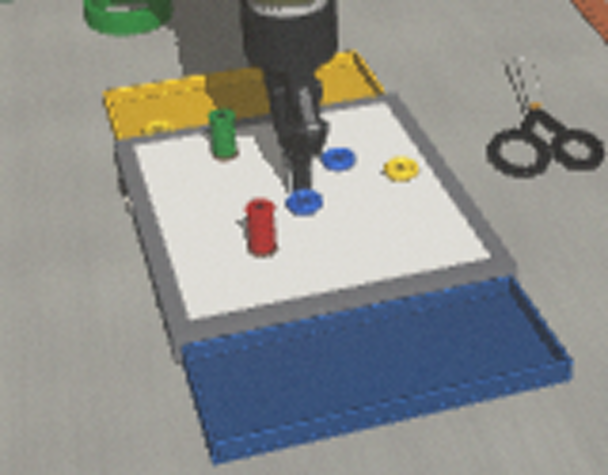

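>>> move_arm(commands=[[[0.04, -0.5, 0], [0, 0, 0], -1], [[0.04, -0.5, 0], [0, 0, 0], -1], [[0.04, -0.5, 0], [0, 0, 0], -1], [[0.04, -0.5, 0], [0, 0, 0], -1]])

```text
clock: 7.3
tcp_pos: [0.5394, -0.0943, 0.0459]
orientation: [0.0, -0.037, 0.999, 0.0]
wrist_force: [-1.1, -0.5, -0.3]
finger_gap: 0.0002
```

```bash
python3 look.py j
```

```text
top Y [262. 182.] 60 [ 0.6256 -0.0111  0.03  ]
top B [252. 199.] 52 [0.5764 0.0189 0.03  ]
top G [238. 230.] 32 [0.4819 0.0604 0.064 ]
side Y [248. 187.] 20 [0.6365 0.1404 0.03  ]
side Y [255. 209.] 46 [ 0.6235 -0.0147  0.03  ]
side B [237. 231.] 51 [ 0.5399 -0.1225  0.03  ]
side R [218. 224.] 84 [ 0.4909 -0.0923  0.044 ]
side G [179. 171.] 45 [0.4005 0.3179 0.044 ]
side G [208. 199.] 65 [0.4817 0.0633 0.044 ]
[ 0.54002325 -0.09581826  0.0459862 ]
```

>>> move_arm(commands=[[[0.03, -0.4, 0], [0, 0, 0], -1], [[0.03, -0.4, 0], [0, 0, 0], -1], [[0.03, -0.4, 0], [0, 0, 0], -1], [[0.03, -0.4, 0], [0, 0, 0], -1], [[0.03, -0.4, 0], [0, 0, 0], -1]])

```text
clock: 7.9
tcp_pos: [0.5454, -0.1753, 0.0455]
orientation: [0.0, -0.037, 0.999, -0.0]
wrist_force: [-0.4, -0.0, 0.7]
finger_gap: -0.0003
```

```bash
python3 look.py k
```

```text
top Y [262. 182.] 60 [ 0.6256 -0.0111  0.03  ]
top B [252. 199.] 52 [0.5764 0.0189 0.03  ]
top R [292. 226.] 38 [ 0.4906 -0.0922  0.064 ]
top G [238. 230.] 25 [0.4811 0.0599 0.064 ]
side Y [255. 209.] 44 [ 0.6239 -0.0153  0.03  ]
side R [218. 224.] 86 [ 0.4909 -0.0919  0.044 ]
side G [208. 201.] 47 [0.4798 0.0539 0.044 ]
[ 0.54586731 -0.17657588  0.04563362]
```

View pics/k_side.png

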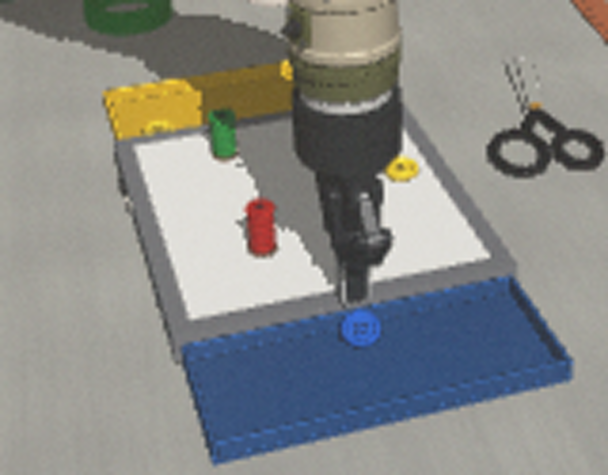

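The blue button looks tilted over the rim in the side view, so I'll push a little further.

>>> move_arm(commands=[[[0.02, -0.25, 0], [0, 0, 0], -1], [[0.02, -0.25, 0], [0, 0, 0], -1], [[0, 0, 0], [0, 0, 0], -1]])

```text
clock: 8.3
tcp_pos: [0.5473, -0.1951, 0.0456]
orientation: [0.0, -0.036, 0.999, -0.0]
wrist_force: [0.0, 0.5, 0.7]
finger_gap: 0.0
```

```bash
python3 look.py l
```

```text
top Y [262. 182.] 60 [ 0.6256 -0.0111  0.03  ]
top B [252. 199.] 51 [0.5762 0.0191 0.03  ]
top R [292. 226.] 38 [ 0.4906 -0.0922  0.064 ]
top G [238. 230.] 26 [0.4808 0.0599 0.064 ]
side Y [257. 210.] 22 [ 0.6276 -0.021   0.03  ]
side R [218. 224.] 86 [ 0.4909 -0.0919  0.044 ]
side G [207. 201.] 30 [0.477  0.0536 0.044 ]
[ 0.54685787 -0.19390056  0.04545966]
```

View pics/l_side.png

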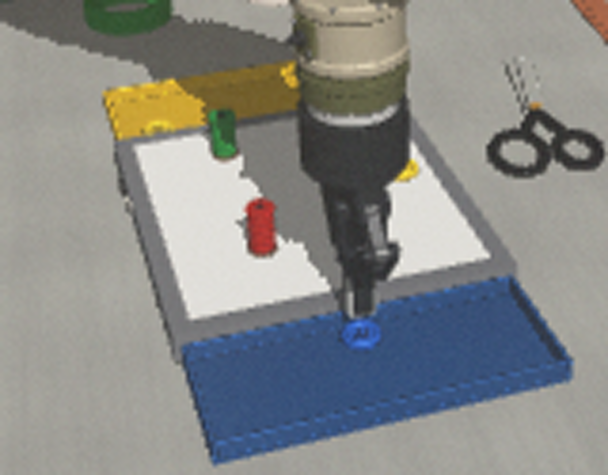

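Blue B2 is flat in the tray now. Next comes Y1.

>>> move_arm(commands=[[[0, 0, 0.8], [0, 0, 0], -1], [[0, 0, 0.8], [0, 0, 0], -1], [[0.5, 0.85, 0], [0, 0, 0], -1], [[0.5, 0.85, 0], [0, 0, 0], -1], [[0.5, 0.85, 0], [0, 0, 0], -1]])

```text
clock: 8.9
tcp_pos: [0.6075, -0.0905, 0.1102]
orientation: [0.0, -0.037, 0.999, 0.0]
wrist_force: [1.3, -0.6, -0.3]
finger_gap: 0.0
```

>>> move_arm(commands=[[[0.5, 0.8, 0], [0, 0, 0], -1], [[0, 0, 0], [0, 0, 0], -1]])

```text
clock: 9.1
tcp_pos: [0.6287, -0.0553, 0.1095]
orientation: [0.001, -0.04, 0.999, 0.001]
wrist_force: [0.5, -0.6, -0.0]
finger_gap: 0.0006
```

```bash
python3 look.py n
```

```text
side Y [255. 209.] 42 [ 0.6232 -0.0156  0.03  ]
side B [239. 206.] 37 [0.575  0.0166 0.03  ]
side R [218. 224.] 80 [ 0.491  -0.0931  0.044 ]
side G [208. 199.] 54 [0.4818 0.0638 0.044 ]
[ 0.62677956 -0.05837976  0.10922928]
```

View pics/n_side.png

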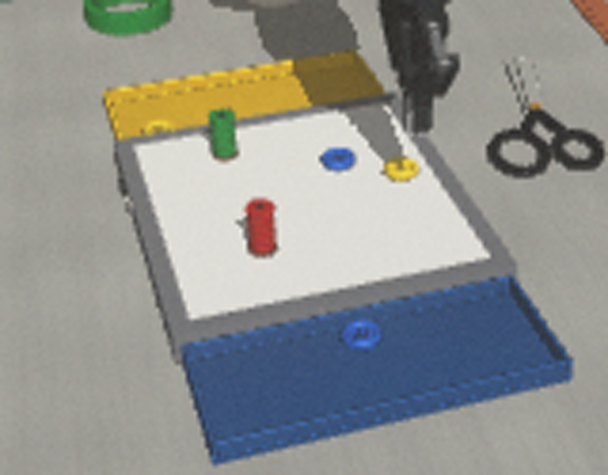

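>>> move_arm(commands=[[[0, 0, -0.8], [0, 0, 0], -1], [[0, 0, -0.79], [0, 0, 0], -1], [[0, 0, 0], [0, 0, 0], -1]])

```text
clock: 9.5
tcp_pos: [0.6264, -0.0609, 0.0446]
orientation: [-0.0, -0.036, 0.999, -0.0]
wrist_force: [0.4, 0.4, 0.6]
finger_gap: -0.0004
```

>>> move_arm(commands=[[[-0.02, 0.3, 0], [0, 0, 0], -1], [[-0.03, 0.4, 0], [0, 0, 0], -1], [[-0.04, 0.5, 0], [0, 0, 0], -1]])

```text
clock: 9.8
tcp_pos: [0.6228, -0.0113, 0.0462]
orientation: [-0.0, -0.036, 0.999, 0.0]
wrist_force: [-0.5, -0.8, -0.2]
finger_gap: 0.0004
```

```bash
python3 look.py o
```

```text
side B [239. 206.] 37 [0.575  0.0166 0.03  ]
side R [218. 224.] 82 [ 0.491  -0.0928  0.044 ]
side G [208. 199.] 55 [0.4819 0.0647 0.044 ]
[ 0.62227688 -0.00888183  0.04614413]
```

View pics/o_side.png

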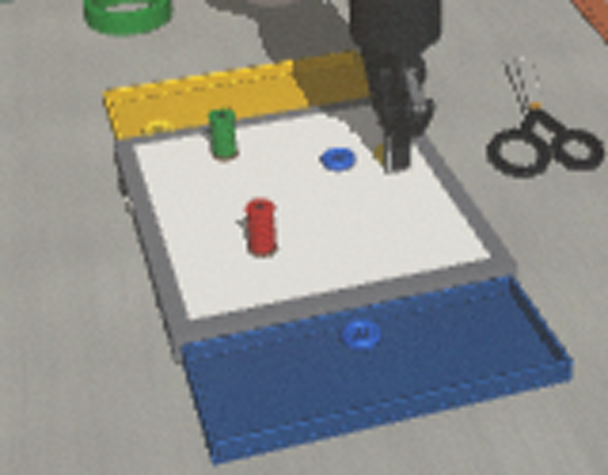

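View pics/o_top.png

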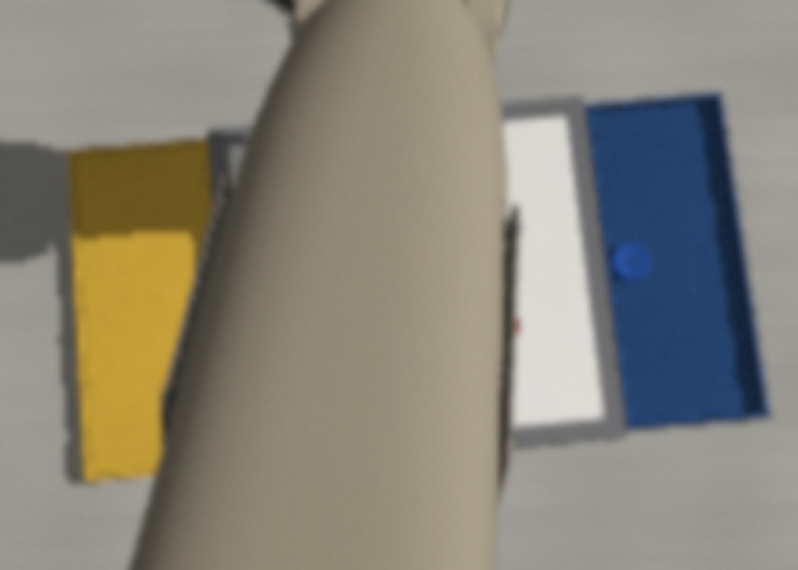

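>>> move_arm(commands=[[[-0.04, 0.5, 0], [0, 0, 0], -1], [[-0.04, 0.5, 0], [0, 0, 0], -1], [[-0.04, 0.5, 0], [0, 0, 0], -1], [[-0.03, 0.4, 0], [0, 0, 0], -1]])

```text
clock: 10.3
tcp_pos: [0.617, 0.0654, 0.0462]
orientation: [0.0, -0.037, 0.999, -0.0]
wrist_force: [0.3, -0.9, 0.0]
finger_gap: 0.0001
```

```bash
python3 look.py p
```

```text
top R [292. 226.] 38 [ 0.4906 -0.0922  0.064 ]
side B [239. 206.] 37 [0.575  0.0166 0.03  ]
side R [218. 224.] 82 [ 0.491  -0.0928  0.044 ]
side G [208. 199.] 59 [0.4813 0.0641 0.044 ]
[0.61680511 0.06621814 0.04611805]
```

View pics/p_side.png

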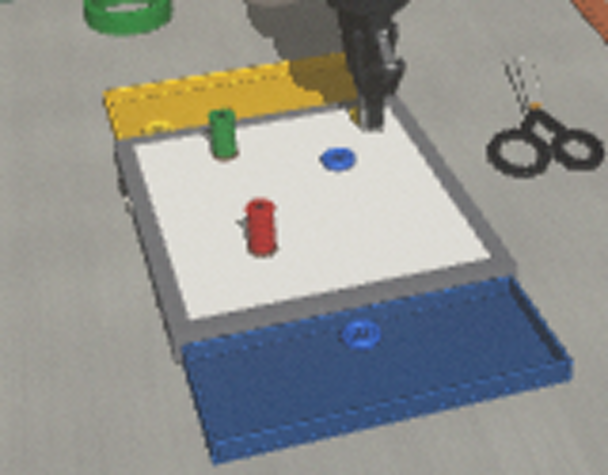

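>>> move_arm(commands=[[[-0.03, 0.4, 0], [0, 0, 0], -1], [[-0.03, 0.4, 0], [0, 0, 0], -1], [[-0.03, 0.4, 0], [0, 0, 0], -1], [[-0.03, 0.4, 0], [0, 0, 0], -1], [[-0.02, 0.25, 0], [0, 0, 0], -1]])

```text
clock: 10.9
tcp_pos: [0.6114, 0.14, 0.0459]
orientation: [-0.0, -0.037, 0.999, 0.0]
wrist_force: [1.0, -1.1, 0.3]
finger_gap: 0.0001
```

>>> move_arm(commands=[[[0, 0, 0], [0, 0, 0], -1], [[0, 0, 0.8], [0, 0, 0], -1], [[0, 0, 0.8], [0, 0, 0], -1]])

```text
clock: 11.2
tcp_pos: [0.6106, 0.1378, 0.1093]
orientation: [-0.002, -0.037, 0.999, -0.0]
wrist_force: [0.9, 0.0, -0.1]
finger_gap: 0.0002
```

```bash
python3 look.py q
```

```text
top B [252. 199.] 51 [0.5762 0.0191 0.03  ]
top R [292. 226.] 38 [ 0.4906 -0.0922  0.064 ]
top G [238. 230.] 29 [0.4808 0.0606 0.064 ]
side B [239. 206.] 37 [0.575  0.0166 0.03  ]
side R [218. 224.] 81 [ 0.4911 -0.0929  0.044 ]
side G [208. 199.] 54 [0.482  0.0637 0.044 ]
[0.61489734 0.1381227  0.11481371]
```

View pics/q_side.png

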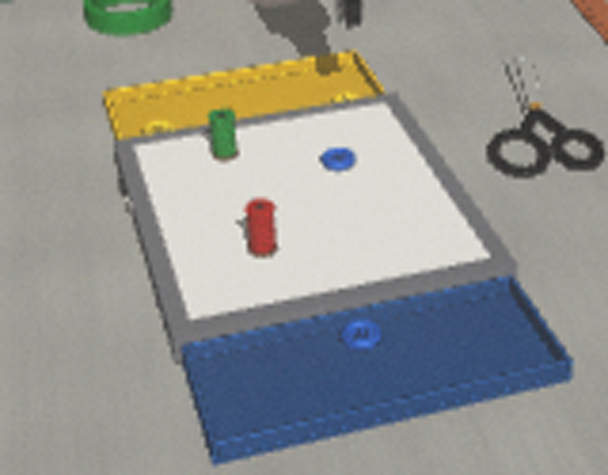

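Y1 is in the yellow tray (345,97). Last is B1.

>>> move_arm(commands=[[[-0.5, -0.9, 0], [0, 0, 0], -1], [[-0.5, -0.9, -0.5], [0, 0, 0], -1], [[0, 0, 0], [0, 0, 0], -1]])

```text
clock: 11.6
tcp_pos: [0.566, 0.0628, 0.0865]
orientation: [-0.005, -0.035, 0.999, -0.0]
wrist_force: [-0.7, -0.1, -1.5]
finger_gap: -0.0003
```

```bash
python3 look.py r
```

```text
top R [292. 226.] 38 [ 0.4906 -0.0922  0.064 ]
side B [239. 206.] 37 [0.575  0.0166 0.03  ]
side R [218. 224.] 81 [ 0.4908 -0.093   0.044 ]
side G [208. 199.] 57 [0.4813 0.0642 0.044 ]
[0.57059529 0.06504777 0.08904186]
```

>>> move_arm(commands=[[[0, 0, -0.6], [0, 0, 0], -1], [[0.03, 0, -0.49], [0, 0, 0], -1], [[0, 0, 0], [0, 0, 0], -1]])

```text
clock: 12.0
tcp_pos: [0.5722, 0.0667, 0.0443]
orientation: [-0.002, -0.037, 0.999, 0.0]
wrist_force: [0.2, -0.7, 0.8]
finger_gap: 0.0002
```

>>> move_arm(commands=[[[0.02, -0.3, 0], [0, 0, 0], -1], [[0.03, -0.4, 0], [0, 0, 0], -1], [[0.04, -0.5, 0], [0, 0, 0], -1]])

```text
clock: 12.3
tcp_pos: [0.5777, 0.0171, 0.0477]
orientation: [0.001, -0.037, 0.999, -0.0]
wrist_force: [-0.6, -0.9, 0.4]
finger_gap: 0.0003
```

```bash
python3 look.py s
```

```text
top R [292. 226.] 38 [ 0.4906 -0.0922  0.064 ]
side Y [248. 187.] 21 [0.6358 0.1417 0.03  ]
side B [241. 211.] 41 [ 0.5771 -0.0123  0.03  ]
side R [218. 224.] 81 [ 0.4909 -0.0929  0.044 ]
side G [208. 199.] 58 [0.4817 0.0636 0.044 ]
[0.5781652  0.0150438  0.04774616]
```

View pics/s_side.png

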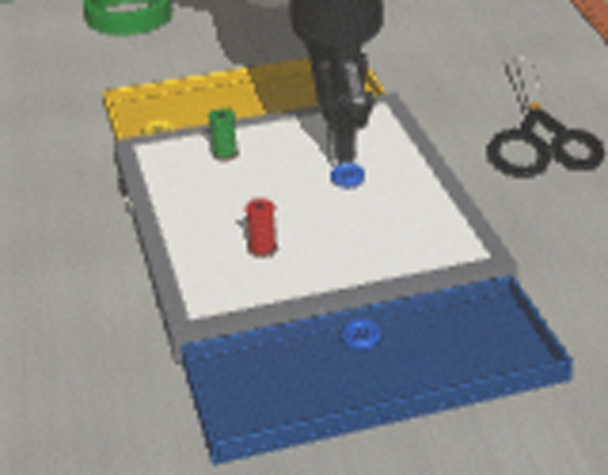

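>>> move_arm(commands=[[[0.04, -0.5, -0.04], [0, 0, 0], -1], [[0.04, -0.5, 0], [0, 0, 0], -1], [[0.04, -0.5, 0], [0, 0, 0], -1], [[0.04, -0.5, 0], [0, 0, 0], -1]])

```text
clock: 12.8
tcp_pos: [0.5836, -0.0632, 0.0458]
orientation: [0.001, -0.037, 0.999, -0.0]
wrist_force: [0.9, 0.1, -0.3]
finger_gap: -0.0002
```

```bash
python3 look.py t
```

```text
side B [248. 223.] 47 [ 0.5832 -0.0916  0.03  ]
side R [218. 224.] 81 [ 0.4909 -0.0929  0.044 ]
side G [182. 169.] 118 [0.4125 0.3288 0.044 ]
side G [208. 199.] 58 [0.4814 0.0642 0.044 ]
[ 0.58408197 -0.06467414  0.04582545]
```

>>> move_arm(commands=[[[0.04, -0.5, 0], [0, 0, 0], -1], [[0.03, -0.4, 0], [0, 0, 0], -1], [[0.03, -0.4, 0], [0, 0, 0], -1], [[0.03, -0.4, 0], [0, 0, 0], -1], [[0.03, -0.4, 0], [0, 0, 0], -1]])

```text
clock: 13.4
tcp_pos: [0.5895, -0.147, 0.0449]
orientation: [0.0, -0.037, 0.999, 0.0]
wrist_force: [0.2, 0.3, 0.2]
finger_gap: -0.0004
```

```bash
python3 look.py u
```

```text
top G [238. 230.] 29 [0.4811 0.0603 0.064 ]
side R [218. 224.] 81 [ 0.4911 -0.0929  0.044 ]
side G [208. 199.] 58 [0.4814 0.0638 0.044 ]
[ 0.58981788 -0.14835816  0.0448453 ]
```

View pics/u_side.png

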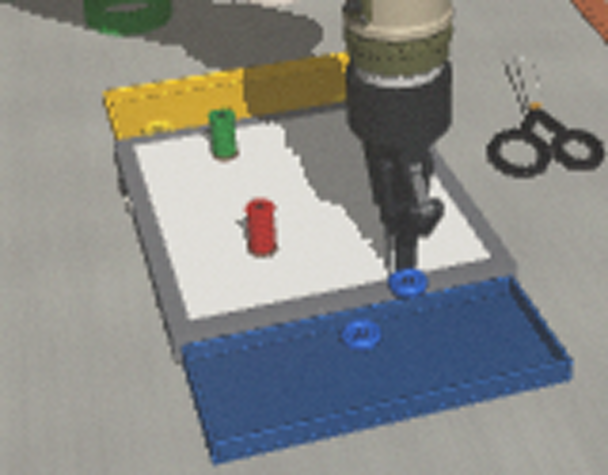

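>>> move_arm(commands=[[[0.03, -0.35, 0], [0, 0, 0], -1], [[0.03, -0.35, 0], [0, 0, 0], -1], [[0.02, -0.3, 0], [0, 0, 0], -1], [[0, 0, 0], [0, 0, 0], -1]])

```text
clock: 13.9
tcp_pos: [0.5929, -0.1879, 0.0447]
orientation: [0.0, -0.036, 0.999, -0.0]
wrist_force: [1.0, -0.4, -0.4]
finger_gap: -0.0002
```

>>> move_arm(commands=[[[0, 0, 0.8], [0, 0, 0], -1], [[0, 0, 0.8], [0, 0, 0], -1], [[-0.5, -0.8, 0.5], [0, 0, 0], -1], [[-0.5, -0.8, 0.5], [0, 0, 0], -1], [[-0.5, -0.8, 0.5], [0, 0, 0], -1]])

```text
clock: 14.4
tcp_pos: [0.5319, -0.2821, 0.1696]
orientation: [0.0, -0.038, 0.999, 0.0]
wrist_force: [-0.1, -1.2, 0.3]
finger_gap: -0.0
```

>>> move_arm(commands=[[[-0.8, -0.8, 0], [0, 0, 0], -1], [[-0.8, -0.8, 0], [0, 0, 0], -1], [[-0.8, -0.8, 0], [0, 0, 0], -1], [[-0.8, -0.8, 0], [0, 0, 0], -1], [[0, 0, 0], [0, 0, 0], -1]])

```text
clock: 14.9
tcp_pos: [0.4011, -0.4133, 0.1687]
orientation: [-0.0, -0.034, 0.999, -0.001]
wrist_force: [0.3, -0.2, 0.4]
finger_gap: -0.0002
```

```bash
python3 look.py v
```

```text
top R [292. 226.] 38 [ 0.4906 -0.0922  0.064 ]
top G [238. 230.] 28 [0.4808 0.0603 0.064 ]
side R [218. 224.] 84 [ 0.4909 -0.0923  0.044 ]
side G [210. 199.] 21 [0.4875 0.0677 0.044 ]
[ 0.40371001 -0.41029132  0.16863668]
```

View pics/v_side.png

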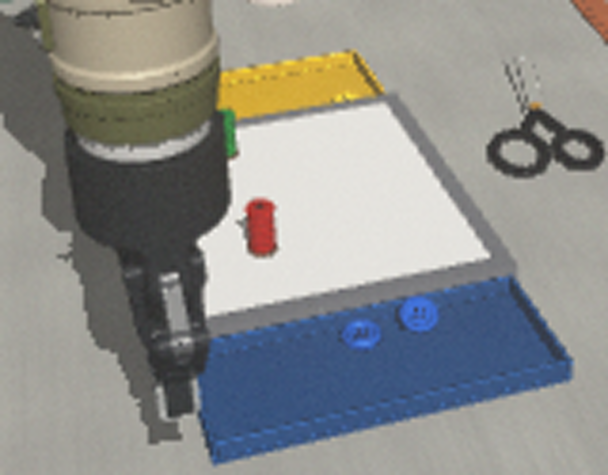

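View pics/v_top.png

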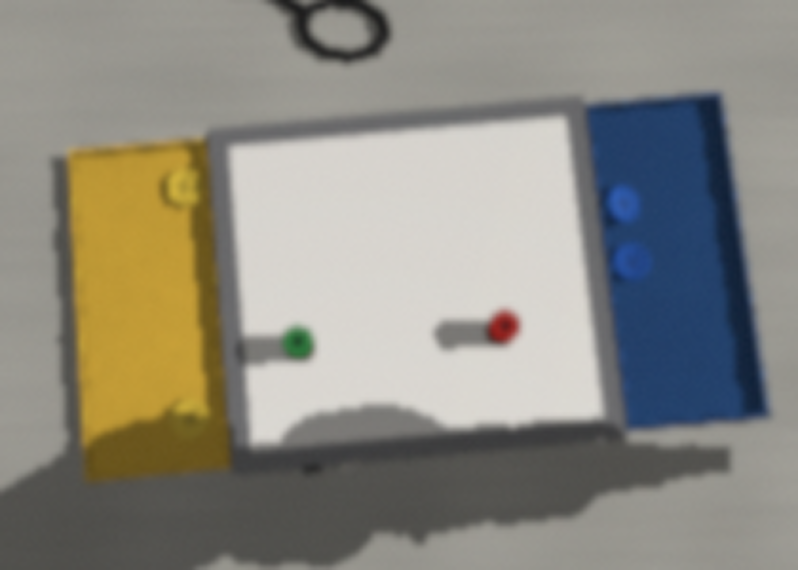

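B1 looks rounder than its neighbour, so it may be leaning on the rim. I'll triangulate both blue and both yellow buttons.

```bash
python3 - <<'E'
from m import *
cs={n:shot(n) for n in('top','side')}
cents={}
for n,c in cs.items():
    f=c['frame']
    hsv=cv2.cvtColor(f,cv2.COLOR_RGB2HSV)
    a,b,e,g={'top':(165,255,310,340),'side':(230,265,235,275)}[n]
    v=hsv[:,:,2].copy(); m=np.zeros_like(v)
    sub=v[a:b,e:g]; blue=cv2.inRange(hsv,(100,120,40),(128,255,255))[a:b,e:g]>0
    m[a:b,e:g]=((sub>np.median(sub[blue])+28)&blue)*255
    N,l,st,ce=cv2.connectedComponentsWithStats(m)
    L=[(ce[i],st[i]) for i in range(1,N) if st[i,4]>12]
    L.sort(key=lambda t:t[0][0] if n=='side' else -t[0][1])
    cents[n]=L
    for x in L: print(n,x[0].round(1),x[1],toplane(c,x[0],.012).round(4)[0])
    crop={'top':(175,255,310,350),'side':(220,270,235,295)}[n]
    a,b,e,g=crop
    cv2.imwrite(f'pics/w_{n}.png',cv2.resize(f[a:b,e:g,::-1],None,fx=8,fy=8,interpolation=cv2.INTER_CUBIC))
E
```

```text
top [324.6 208.2] [322 204   6   9  38] [ 0.5483 -0.1968  0.012 ]
top [323.9 193. ] [320 189   8   9  57] [ 0.5948 -0.1972  0.012 ]
side [244.8 252.5] [240 249  10   8  52] [ 0.5463 -0.2041  0.012 ]
side [260.  246.9] [255 242  10  10  72] [ 0.5936 -0.1904  0.012 ]
```

View pics/w_side.png

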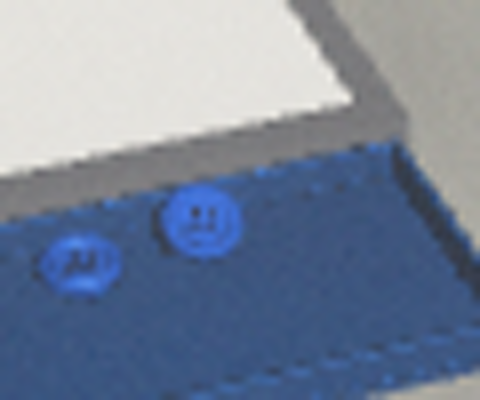

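View pics/w_top.png

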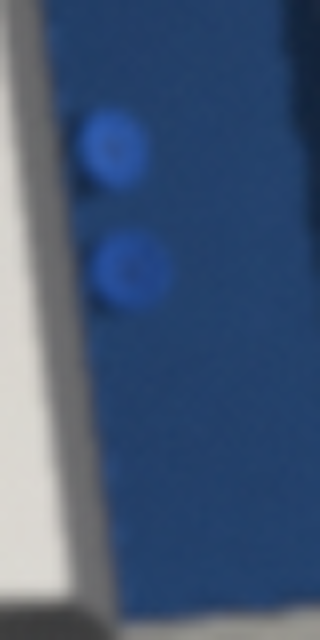

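B1 leans on the rim. Its centre geometrically can't be above about 15 mm there, against the 20 mm limit. I'll check the yellow pair the same way.

```bash
python3 - <<'E'
from m import *
c=shot('top')
ctr=np.array([.5348,-.0283]);yaw=np.radians(4.4)
R=np.array([[np.cos(yaw),-np.sin(yaw)],[np.sin(yaw),np.cos(yaw)]])
for n,u,z,s in (('Y1',(208.2,189.5),.012,1),('Y2',(209.5,248.7),.012,1),('B1',(324.1,193.75),.0185,-1),('B2',(326.4,208.75),.012,-1)):
    p=toplane(c,u,z)[0][:2]; q=R.T@(p-ctr); print(n,p.round(4),'tray frame',(q-[0,s*.207]).round(4))
f=c['frame'];cv2.imwrite('pics/y_top.png',cv2.resize(f[175:265,175:235,::-1],None,fx=6,fy=6,interpolation=cv2.INTER_CUBIC))
a=cv2.imread('pics/q_side.png');cv2.imwrite('pics/y_side.png',cv2.resize(a[40:160,90:400],None,fx=2.5,fy=2.5))
E
```

```text
Y1 [0.6105 0.1511] tray frame [ 0.0892 -0.034 ]
Y2 [0.4335 0.1453] tray frame [-0.0877 -0.0262]
B1 [ 0.5911 -0.1966] tray frame [0.0433 0.0349]
B2 [ 0.5467 -0.2023] tray frame [-0.0015  0.0326]
```

View pics/y_top.png

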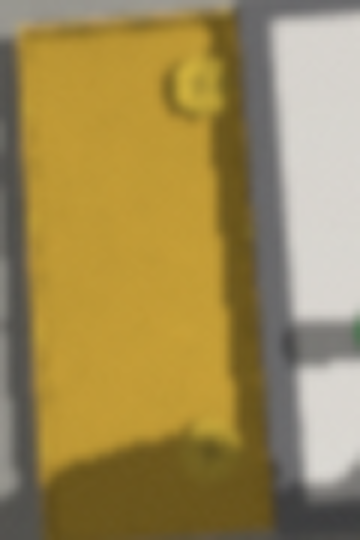

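View pics/y_side.png

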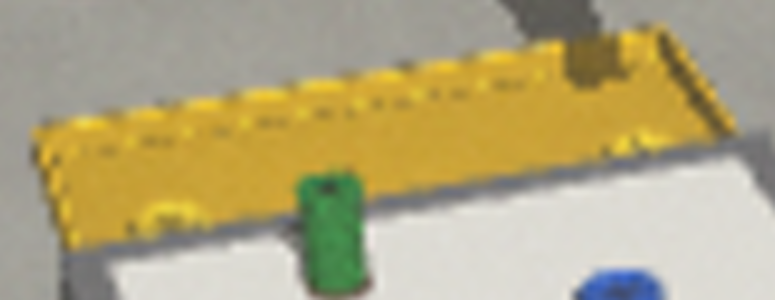

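```bash
python3 -c "
from workcell import env,job
s=env.get_state();print(s['clock'],s['wrist_force'],s['tcp_pos']);print(job.hand_in())"
```

```text
15.15 [ 0.74134323 -0.2734213   0.44860046] [ 0.40530792 -0.40879084  0.16863385]
the job is handed in; nothing more can be done
None
```

With the fingers closed, I swept both yellow buttons into the yellow tray and both blue buttons into the blue tray. Each took one straight push along the light box, and the job was handed in at about 15 s of the 64 s allowed.

- **Buttons:** in the last pictures all four centres lie within the tray walls. Three look flat.
- **Leaning button:** `button_blue1` leans against the tray's inner rim. Its centre is about 15 mm above the tray's underside, estimated from two views and the tray geometry. That is under the 20 mm limit, so I left it rather than risk a nudge.
- **Spools:** from above, both measured within about 1 mm of their starting places, and both stood upright. The side view's reading of the green spool differed by up to 7 mm, because the arm partly hid it.
- **Other things:** I saw no sign that anything else was touched. I did not measure the tape roll, tape measure, shears, pin jar or mug again at the end.
- **Arm:** it stands clear of everything, with wrist force readings below 2 N throughout. The hand-in gave no verdict.

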